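Index the potter's banding wheel and set its brake

TASK

Push the banding wheel round anticlockwise (seen from above) by its upright post, gently, until its spring detent drops into the next notch of the rim, and no farther; then swing the brake lever fully over to set it. Keep the coil pot standing in the middle of the wheel, never push hard on the wheel or lever, and leave the other things on the table alone.

Things in the scene. Friction and masses are not known exactly. Their poses are not given: they have to be found in the camera images.
- base: grey cast foot of the banding wheel, fixed. Origin on the wheel's vertical axis at table height, z up; -y points to the brake lever's block, 205 mm out. A dark steel detent bracket reaches round and over the rim, 170 mm out and 123 mm high, at a bearing of 117 deg (anticlockwise) from base +x, give or take 13 deg: where it is clamped differs each time and is not measured
- wheel (a joint): wheel angle in rad, growing anticlockwise from above; at 0 the post lies on base +x. Stiff to turn: 3 to 7 N at the post. It starts with the pin on the rim between two notches. The next notch comes somewhere from -0.22 to 0.22 rad, not measured: feel or watch for it. Then the wheel meets a stiff buffer: about 8 N more per mm at the post; 10 to 15 N marks the stop, stay below 25 N
- post_top (a point): top centre of the upright steel post to push the wheel by: 14 mm across, 45 mm tall, standing on the wheel 105 mm from the axis; this point is 130 mm above the table
- detent (a joint): height of the spring detent pin in m: 0.008 to 0.009 while it rides on top of the rim, under 0.002 when it is down in a notch (fully down 0). It is a 12 mm steel pin with a black cap (tops out about 155 mm above the table), pressed down by a spring; leave it to work by itself
- brake (a joint): brake lever angle in rad: 0 to 0.15 at the start (off, leaning to base -x), 1.0 fully over (on, leaning to base +x). It stays where it is left; about 1 N at the knob moves it, and it stops solidly at 1.0: push it gently too, below 25 N
- brake_tip (a point): centre of the lever's black ball knob, 26 mm across, on a 10 mm thick steel rod 80 mm long that swings in the base x-z plane about a pivot 34 mm above the table at base (0, -205 mm); ball 104 to 114 mm above the table, travelling 77 mm from base -x to base +x
- wheel_mid (a point): centre of the wheel's top face, on the axis, 85 mm above the table. The wheel is a flat metal disc 284 mm across, 12 mm thick, 1.4 kg, with six notches 60 deg apart in its rim
- pot: pale unfired coil pot, open, 86 mm across and 60 mm tall, 0.3 kg, loose in the middle of the wheel. Origin at the centre of its underside, z up
- crock: dark glazed cup, 90 mm across and 75 mm tall, loose bystander, origin under its centre
- brush: flat wooden-handled brush 180 mm long, lying on the table, loose bystander, origin under its middle
- bat: wooden block 130 x 55 x 18 mm, loose bystander, origin under its centre
Mind the look-alikes: they are no part of the job. Of the things like the pot, leave any that is orange, red or yellow; of the rest the larger one is meant.

How it is judged:
On the way, in this order (a step that is already met when the one before it is completed fails the run):
1. the wheel is turned anticlockwise and its detent pin is down in the next notch (value of joint detent below 0.002 m and value of joint wheel between -0.3 and 0.3 rad), for 0.2 s.
2. the brake lever is swung fully over (value of joint brake above 0.9 rad), for 0.2 s.
At the end, for the whole second after the job is handed in: The detent pin is down in the next notch (within 2 mm of fully down, wheel angle within 0.3 rad of 0), the brake lever is over (above 0.9 rad), and the pot stands upright and at rest within 20 mm of the wheel's centre (all of step 1 and value of joint brake above 0.9 rad and horizontal distance between pot and wheel_mid below 0.02 m and angle between pot's own z axis and vertical below 0.1 rad and linear speed of pot below 0.02 m/s); the robot touches nothing.
It fails at once if the robot pushes on the wheel, its post or the lever with more than 25 N (contact force between any of the fingers, the arm and base above 25 N).
It fails at once if the pot slides more than 20 mm off the centre or tips (horizontal distance between pot and wheel_mid above 0.02 m or angle between pot's own z axis and vertical above 0.2 rad).
It fails at once if a bystander is moved by more than 20 mm (distance of any of crock, brush, bat from where it was at the start of the episode above 0.02 m).
It also fails if it takes over 54 s, if anything falls off the work surface, if the arm or the gripper's body presses on something with over 40 N, if the wrist force passes 120 N, or if a joint passes its speed limit or range.

ROBOT

A 6-joint arm with a two-finger parallel gripper is mounted at the origin on the work surface. World frame = base frame: x ahead of the robot, y to its left, z up, the work surface at z = 0. Lengths are in m, angles in rad, forces in N, time in s.
With the tool pointing down it reaches from about 0.375 to 0.9 m from the base axis. Payload 3.1 kg.
Tool frame: the origin (TCP) lies where the fingers leave the gripper's body, on its centre line; the fingertips stand manip.tip_reach ahead of it and the grasp point (between the pads) lies 54 mm ahead of it (manip.tip_reach is the distance from the TCP to the fingertips, in m); z points along the fingers, y is the direction in which the jaws open and shut (so a half turn about z gives the same grasp; the last joint's range is limited). The gripper opens to 85 mm and grips with 20 to 120 N. Pads are 22 mm wide; open, the fingers measure 114 mm over their backs; the gripper's body (76 mm by 85 mm) begins 54 mm behind the grasp point. The pads swing forward as they close: fully open they stand 13 mm farther back than shut.
Start: joints at [-1.391, 0.527, 1.433, -0, 1.181, -0.178], TCP at [0.219, -0.585, 0.304] pointing down, gripper open.
Joint ranges: [-3.08, 3.08], [-0.75, 2.2], [0.22, 2.44], [-1.43, 4.57], [0, 2.65], [-2.85, 2.85]. Speed limits (rad/s): [2.79, 2.79, 3.14, 3.14, 3.14, 3.14].

INTERFACE

Orientations are given as a unit quaternion [x, y, z, w].
In Python, from station import manip, cams, order gives the robot as it stands. The module is installed in compiled form; this text tells all that it offers.
- The arm moves only by the tool drive_tool, never from a script. Its arguments are lists of equal length, an entry for each row: "linear": the shift along the tool's x, y, z in mm, a list of three; "rot": the turn, a rotation vector about the tool's x, y, z in degrees, a list of three; "hand": the finger opening in mm, from 0 to 85.4. A call has 1 to 20 rows; each row shifts and turns the pose as measured when the row begins, along the tool's axes as they then stand; what a row does not reach is not made up. A row lasts 1/12 s, in which the tool goes at most 41.7 mm and 7.16 degrees, less where a joint would pass 70% of its speed; a pose out of reach is approached as far as the arm can. A call with a gripper value outside its range is refused whole. The fingers move at their own pace and stop on an object; "force" is the grip in N (left out, the last holds). Time passes only in rows, so rows that do not move let the fingers close. It gives the time, the measured TCP pose, the force and the opening at its end, in the units of the state.
- manip.sense(): the state, without advancing time (a new reading comes with each control period).
- cams.snapshot(name): name is "scene" or "top" or "wrist"; returns the picture (400x640x3 uint8, red, green, blue); there is no depth.
- cams.camera_model(name): a dict with "vfov" (degrees; the focal length in pixels is half the picture's height over the tangent of half this angle, whatever the lens; pixels are square), "cx", "cy" (the principal point, pixels), "rvec" (rotation vector, rad) and "tvec" (3), from world to camera coordinates, as OpenCV has them. Camera axes: x right, y down, z forward; pixel columns grow to the right and rows downward; lengths in m; the calibration is good to about 2 mm. A picture is of the moment at which its call begins: read the wrist's pose just before it. camera_model takes no time and is no camera call; for the wrist camera it gives the pose at the moment of the call.
- order.sign_off(): hands the job in, once; it reports no verdict.
Trained networks look in the newest picture that a camera, given by its name, has taken for a name from the list of things; names that differ only in an ending like _2 or _b are one class to them, and where a whole thing is asked for, a point or a joint stands for the part that bears it (a point fixed in the world has none). Each returns a list of dicts, best first, with "score" (0 to 1); they miss things now and then, are a little off and sometimes report something else, mostly with a low value. They report only what shows in the picture. A call takes as long as a camera call. They do not tell look-alikes from the thing itself.
- cams.regions_of(label, camera): "pixels" (400x640 bool, what is visible of it) and "rect" ([left, top, right, bottom] in pixels, round what is visible of it).
- cams.spot_point(label, camera): "at" ([column, row] in pixels: a listed point, or the origin of a listed thing).
The state is a dict: "t": time; "q": joint angles; "qd": joint speeds; "tau": joint torques, N m; "tcp_pos": TCP position; "tool_rot": TCP orientation; "force": force on the tool from outside, world axes, zero at the start; "ft_torque": the same for the moment, N m; "finger_gap": opening from 0.0 (shut) to 1.0 (fully open).
Only numpy, scipy, OpenCV 4.12 (cv2) and the standard library are available. Lean on these libraries where they do the work, as an engineer would, in place of code of your own. Each camera call takes 0.05 s, during which the arm holds its last target. There are 200 camera calls.

## Working session

There is one attempt and no reset: what is moved stays moved. The work goes in short steps, Python scripts to look and compute and a tool call to move; the robot and the scene stay as the last step left them, time stands still between calls to the robot, and variables do not carry over. Pictures are saved under pics/ and viewed, about 8 in all and at most 12, crops included, and the job is handed in when it is done.

Besides the shell and the picture viewer there is one more tool, called after ">>>" as name(argument=value, ...) on one line, values as JSON. drive_tool: Moves the arm, as the interface text tells. Its arguments: {"type":"object","properties":{"linear":{"type":"array","items":{"type":"array","items":{"type":"number"}}},"rot":{"type":"array","items":{"type":"array","items":{"type":"number"}}},"hand":{"type":"array","items":{"type":"number"}},"force":{"type":"number"}},"required":["linear","rot","hand"]}

```bash
mkdir -p pics; cat > h.py <<'E'
import numpy as np, cv2
from station import manip, cams, order
def cam(n):
    m=cams.camera_model(n); R=cv2.Rodrigues(np.array(m["rvec"],float))[0]; t=np.array(m["tvec"],float).ravel()
    f=200/np.tan(np.radians(m["vfov"])/2); return R,t,f,m["cx"],m["cy"]
def atz(n,px,z):
    R,t,f,cx,cy=cam(n); d=R.T@np.array([(px[0]-cx)/f,(px[1]-cy)/f,1]); c=-R.T@t
    return c+d*(z-c[2])/d[2]
def proj(n,P):
    R,t,f,cx,cy=cam(n); p=R@np.array(P,float)+t; return np.array([f*p[0]/p[2]+cx,f*p[1]/p[2]+cy])
def save(n,fn):
    im=cams.snapshot(n); cv2.imwrite("pics/"+fn,im[:,:,::-1]); return im
E
python3 - <<'E'
from h import *
print(manip.tip_reach, manip.sense())
a=save("scene","s0.png");b=save("top","t0.png")
cv2.imwrite("pics/both.png",np.vstack([a,b])[:,:,::-1])
Z=dict(post_top=.13,brake_tip=.108,wheel_mid=.085,base=0,pot=.085,detent=None)
for c in("top","scene"):
  print(c,cams.camera_model(c))
  for l,z in Z.items():
    for r in cams.spot_point(l,c)[:3]:
      print(l,round(r["score"],2),np.round(r["at"],1),np.round(atz(c,r["at"],z if z is not None else .155),3))
E
```

```text
0.0726 {'t': 0.0, 'q': array([-1.39048022e+00,  5.28442051e-01,  1.43391330e+00,  1.24647804e-05,
        1.18137154e+00, -1.78489349e-01]), 'qd': array([-0.00081336,  0.00158265,  0.00138227,  0.00039624, -0.00215914,
        0.00048473]), 'tau': array([-6.64046675e-04, -4.42351663e+01, -1.78026170e+01, -1.87496339e-04,
        8.56473343e-03,  1.68179177e-07]), 'tcp_pos': array([ 0.21940676, -0.58462482,  0.30294476]), 'tool_rot': array([ 9.83950310e-01,  1.78439482e-01,  4.78854460e-06, -1.06712207e-03]), 'force': array([ 0.27987192,  0.29488364, -0.29039364]), 'ft_torque': array([-0.03094444,  0.00141562, -0.04591166]), 'finger_gap': 0.9950481615809891}
top {'vfov': 49.10386025905494, 'cx': 318.6397687125468, 'cy': 205.00517384934645, 'rvec': array([ 2.14623724, -2.19431364,  0.0951817 ]), 'tvec': array([-0.01236881,  0.60343847,  1.3098438 ])}
post_top 0.7 [325.5 196.5] [ 0.617 -0.046  0.13 ]
post_top 0.51 [295.9 221.6] [0.548 0.039 0.13 ]
post_top 0.49 [293.4 221.5] [0.548 0.046 0.13 ]
brake_tip 0.61 [358.8 257.1] [ 0.444 -0.137  0.108]
wheel_mid 0.87 [295.  220.5] [0.554 0.044 0.085]
base 0.89 [293.7 222.6] [0.552 0.053 0.   ]
pot 0.94 [376.4 195.5] [ 0.622 -0.196  0.085]
pot 0.73 [252.6 151.9] [0.76  0.166 0.085]
pot 0.71 [277.2 297.6] [0.333 0.099 0.085]Traceback (most recent call last):
  File "<stdin>", line 9, in <module>
ValueError: it knows: base, bat, brake_tip, brush, crock, post_top, pot, wheel_mid
```

View pics/t0.png

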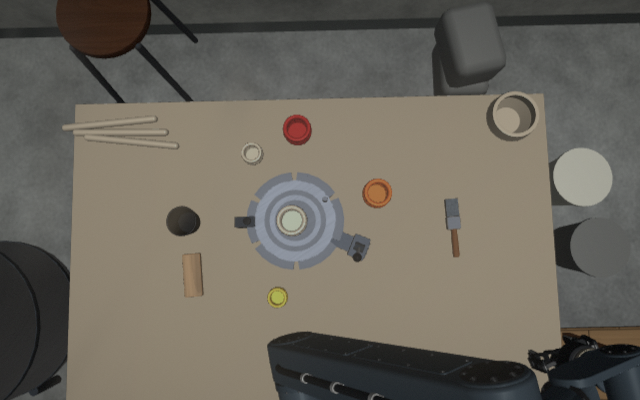

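View pics/s0.png

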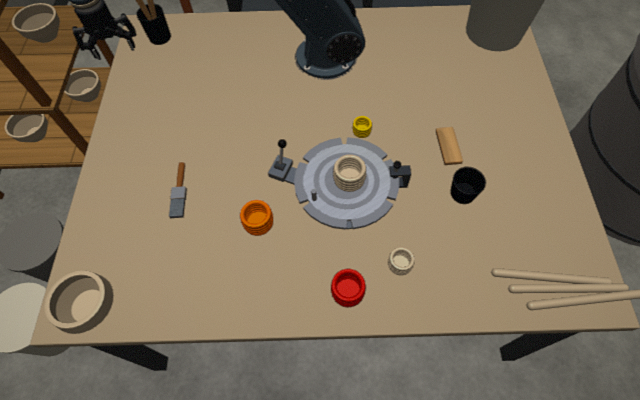

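```bash
python3 - <<'E'
from h import *
a=cv2.imread("pics/t0.png")[165:275,225:375]; b=cv2.imread("pics/s0.png")[120:240,230:430]
a=cv2.resize(a,None,fx=4,fy=4,interpolation=cv2.INTER_CUBIC); cv2.imwrite("pics/c0.png",a)
cams.snapshot("scene")
Z=dict(post_top=.13,brake_tip=.108,wheel_mid=.085,base=0,pot=.085)
for l,z in Z.items():
    for r in cams.spot_point(l,"scene")[:4]:
      print(l,round(r["score"],2),np.round(r["at"],1),np.round(atz("scene",r["at"],z),3))
E
```

```text
post_top 0.7 [311.9 189.6] [ 0.609 -0.047  0.13 ]
brake_tip 0.47 [281.6 141.4] [ 0.439 -0.131  0.108]
brake_tip 0.28 [447.  146.4] [0.472 0.327 0.108]
wheel_mid 0.72 [346.3 178.8] [0.553 0.045 0.085]
base 0.75 [345.8 195.1] [0.557 0.046 0.   ]
pot 0.98 [344.6 292.7] [0.867 0.026 0.085]
pot 0.81 [402.  265.7] [0.804 0.169 0.085]
pot 0.76 [259.7 219.5] [ 0.668 -0.185  0.085]
pot 0.59 [358.4 132.2] [0.398 0.088 0.085]
```

View pics/c0.png

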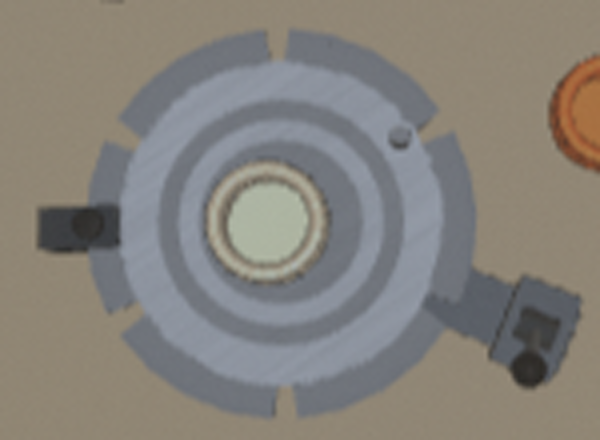

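The top crop (4x, origin 225,165) shows the wheel, with the post at (400,136), the pin cap at (88,223), the notch upper left at (114,132) and the knob at (529,370). The pot is centred on the wheel.

```bash
python3 - <<'E'
from h import *
c=np.array([.5535,.0445])
P=dict(post=(400,133,.13),pin=(88,221,.155),n_ul=(114,132,.085),n_u=(278,45,.085),n_ur=(428,130,.085),n_ll=(126,318,.085),n_d=(287,400,.085),knob=(529,370,.106),cblock=(543,318,.034))
for k,(u,v,z) in P.items():
    p=atz("top",(225+u/4,165+v/4),z)[:2]; d=p-c
    print(k,np.round(p,4),round(np.hypot(*d),4),round(np.degrees(np.arctan2(d[1],d[0])),1))
E
```

```text
post [ 0.6122 -0.0446] 0.1067 -56.6
pin [0.5533 0.1722] 0.1277 90.1
n_ul [0.6226 0.1646] 0.1386 60.1
n_u [0.6843 0.0432] 0.1308 -0.6
n_ur [ 0.6189 -0.0656] 0.1281 -59.3
n_ll [0.4865 0.1569] 0.1309 120.8
n_d [0.425 0.041] 0.1286 -178.4
knob [ 0.4433 -0.1326] 0.2086 -121.9
cblock [ 0.48   -0.1501] 0.208 -110.7
```

>>> drive_tool(linear=[[28.5,-19.8,0],[28.5,-19.8,0],[28.5,-19.8,0],[28.5,-19.8,0],[28.5,-19.8,0],[28.5,-19.8,0],[28.5,-19.8,0],[28.5,-19.8,0],[28.5,-19.8,0],[28.5,-19.8,0],[28.5,-19.8,0],[28.5,-19.8,0],[28.5,-19.8,0],[28.5,-19.8,0],[28.5,-19.8,0],[28.5,-19.8,0],[0,0,0],[0,0,0]], rot=[[0,0,0],[0,0,0],[0,0,0],[0,0,0],[0,0,0],[0,0,0],[0,0,0],[0,0,0],[0,0,0],[0,0,0],[0,0,0],[0,0,0],[0,0,0],[0,0,0],[0,0,0],[0,0,0],[0,0,0],[0,0,0]], hand=[0,0,0,0,0,0,0,0,0,0,0,0,0,0,0,0,0,0])

```text
t: 2.15
tcp_pos: [0.5508, -0.1129, 0.3033]
tool_rot: [0.984, 0.175, 0.003, 0.007]
force: [-0.3, -0.5, -0.2]
finger_gap: -0.003
```

```bash
cat >> h.py <<'E'
from scipy.spatial.transform import Rotation as Ro
def togo(xyz,xdeg):
    s=manip.sense(); R=Ro.from_quat(s["tool_rot"]); 
    T=Ro.from_euler("z",xdeg,degrees=True)*Ro.from_quat([1,0,0,0])
    print("t",round(s["t"],2),"pos",np.round(s["tcp_pos"],4),"F",np.round(s["force"],1),"reach",manip.tip_reach,"gap",round(s["finger_gap"],3),"x",np.round(R.as_matrix()[:,0],3))
    print("lin mm",np.round(1000*R.inv().apply(np.array(xyz)-s["tcp_pos"]),1),"rot deg",np.round((R.inv()*T).as_rotvec(degrees=True),1))
E
python3 -c "
from h import *
togo((.574,-.07,.182),33)"
```

```text
t 2.15 pos [ 0.5508 -0.1129  0.3033] F [-0.3 -0.5 -0.2] reach 0.0726 gap -0.003 x [0.938 0.345 0.004]
lin mm [ 36.1 -34.1 121. ] rot deg [  0.9  -0.1 -12.8]
```

>>> drive_tool(linear=[[18,-17,20],[18,-17,20],[0,0,20],[0,0,20],[0,0,20],[0,0,20],[0,0,0],[0,0,0]], rot=[[0,0,0],[0,0,0],[0.5,0,-6],[0.4,0,-6.5],[0,0,0],[0,0,0],[0,0,0],[0,0,0]], hand=[0,0,0,0,0,0,0,0])

```text
t: 2.82
tcp_pos: [0.5748, -0.0755, 0.1816]
tool_rot: [0.959, 0.284, 0.004, 0.003]
force: [0.3, 0.4, 0.5]
finger_gap: 0.001
```

```bash
python3 -c "
from h import *
togo((.574,-.07,.182),33)
a=save('scene','s1.png')[110:240,230:430]; w=save('wrist','w1.png')
a=cv2.resize(a,(640,416),interpolation=cv2.INTER_CUBIC)
o=np.vstack([a,w])[:,:,::-1]; cv2.imwrite('pics/v1.png',cv2.resize(o,None,fx=.72,fy=.72))"
```

```text
t 2.82 pos [ 0.5748 -0.0755  0.1816] F [0.3 0.4 0.5] reach 0.0726 gap 0.001 x [0.839 0.544 0.005]
lin mm [ 2.3 -5.  -0.4] rot deg [ 0.4 -0.3 -0. ]
```

View pics/v1.png

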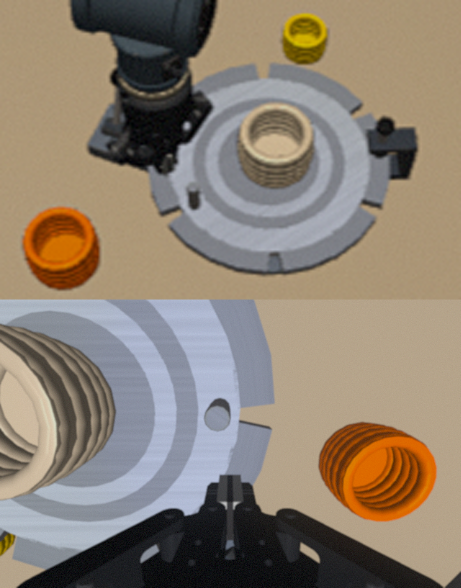

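>>> drive_tool(linear=[[6,-2.5,0],[6,-2.5,0],[2,0,0],[2,0,0],[2,0,0],[1.5,0,0],[1.5,0,0],[1.5,0,0],[1.5,0,0]], rot=[[0,0,0],[0,0,0],[0,0,0],[0,0,0],[0,0,0],[0,0,0],[0,0,0],[0,0,0],[0,0,0]], hand=[0,0,0,0,0,0,0,0,0])

```text
t: 3.67
tcp_pos: [0.597, -0.0573, 0.189]
tool_rot: [0.959, 0.284, 0.009, 0.006]
force: [0.2, 0.1, 0.8]
finger_gap: -0.0
```

```bash
cat >> h.py <<'E'
def stat():
    s=manip.sense(); X=Ro.from_quat(s["tool_rot"]).as_matrix(); d=s["tcp_pos"][:2]-[.5535,.0445]
    # TCP azimuth + 18 mm tangential offset -> post angle
    r=np.hypot(*d); a=np.degrees(np.arctan2(d[1],d[0])+np.arcsin(18/105.))
    print("t",round(s["t"],2),"pos",np.round(s["tcp_pos"],4),"r",round(r,4),"post_az~",round(a,1),"xdeg",round(np.degrees(np.arctan2(X[1,0],X[0,0])),1),"F tool",np.round(X.T@s["force"],1))
E
python3 -c "
from h import *
stat()"
```

```text
t 3.67 pos [ 0.597  -0.0573  0.189 ] r 0.1107 post_az~ -57.0 xdeg 33.0 F tool [ 0.2  0.  -0.8]
```

>>> drive_tool(linear=[[0,0,8],[0,0,4],[0,0,0],[0,0,0]], rot=[[0,0,0],[0,0,0],[0,0,0],[0,0,0]], hand=[0,0,0,0])

```text
t: 4.0
tcp_pos: [0.5972, -0.0572, 0.1752]
tool_rot: [0.959, 0.284, 0.009, 0.006]
force: [-0.1, -0.4, -0.2]
finger_gap: 0.002
```

```bash
python3 -c "
from h import *
stat()
togo((.597,-.058,.178),33)"
```

```text
t 4.0 pos [ 0.5972 -0.0572  0.1752] r 0.1107 post_az~ -56.9 xdeg 33.0 F tool [-0.3  0.2  0.2]
t 4.0 pos [ 0.5972 -0.0572  0.1752] F [-0.1 -0.4 -0.2] reach 0.0726 gap 0.002 x [0.839 0.544 0.013]
lin mm [-0.5  0.6 -2.8] rot deg [ 0.9 -0.8 -0. ]
```

>>> drive_tool(linear=[[1.5,0,0],[1.5,0,0],[1.5,0,0],[1.5,0,0],[1.5,0.2,0],[1.5,0.2,0],[1.5,0.2,0],[1.5,0.2,0]], rot=[[0.1,-0.1,0],[0.1,-0.1,0],[0.1,-0.1,-0.8],[0.1,-0.1,-0.8],[0.1,-0.1,-0.8],[0.1,-0.1,-0.8],[0.1,-0.1,-0.8],[0.1,-0.1,-0.8]], hand=[0,0,0,0,0,0,0,0])

```text
t: 4.67
tcp_pos: [0.6018, -0.0559, 0.1748]
tool_rot: [0.944, 0.329, -0.011, 0.002]
force: [-4.2, -5.3, 2.0]
finger_gap: -0.003
```

```bash
python3 -c "
from h import *
stat()
togo((.597,-.058,.178),38)"
```

```text
t 4.67 pos [ 0.6018 -0.0559  0.1748] r 0.1114 post_az~ -54.5 xdeg 38.4 F tool [-6.6  1.5 -1.8]
t 4.67 pos [ 0.6018 -0.0559  0.1748] F [-4.2 -5.3  2. ] reach 0.0726 gap -0.003 x [ 0.783  0.621 -0.023]
lin mm [-5.1 -1.3 -3.1] rot deg [-0.2  1.3  0.4]
```

>>> drive_tool(linear=[[2.2,0,0],[2.2,0,0],[2.2,0,0],[2.2,0,0],[2.2,0,0],[2.2,0,0]], rot=[[0,0,-0.5],[0,0,-0.5],[0,0,-0.5],[0,0,-0.5],[0,0,-0.5],[0,0,-0.5]], hand=[0,0,0,0,0,0])

```text
t: 5.17
tcp_pos: [0.6039, -0.0554, 0.175]
tool_rot: [0.933, 0.359, -0.026, 0.004]
force: [-4.3, -5.7, 2.8]
finger_gap: 0.001
```

```bash
python3 -c "
from h import *
stat()
togo((.597,-.058,.178),38)"
```

```text
t 5.17 pos [ 0.6039 -0.0554  0.175 ] r 0.1119 post_az~ -53.4 xdeg 42.1 F tool [-7.1  1.3 -2.5]
t 5.17 pos [ 0.6039 -0.0554  0.175 ] F [-4.3 -5.7  2.8] reach 0.0726 gap 0.001 x [ 0.741  0.67  -0.051]
lin mm [-7.  -2.7 -2.6] rot deg [-0.5  2.9  4.1]
```

>>> drive_tool(linear=[[3,0,0],[3,0,0],[3.5,0,0],[3.5,0,0]], rot=[[0,1,0],[0,1,0],[0,1,0],[0,1,0]], hand=[0,0,0,0])

```text
t: 5.5
tcp_pos: [0.6079, -0.0536, 0.1745]
tool_rot: [0.932, 0.363, -0.003, -0.006]
force: [-4.7, -7.2, 2.3]
finger_gap: 0.003
```

```bash
python3 -c "
from h import *
stat()
togo((.597,-.058,.178),38)"
```

```text
t 5.5 pos [ 0.6079 -0.0536  0.1745] r 0.1122 post_az~ -51.1 xdeg 42.6 F tool [-8.3  2.1 -2.4]
t 5.5 pos [ 0.6079 -0.0536  0.1745] F [-4.7 -7.2  2.3] reach 0.0726 gap 0.003 x [ 0.736  0.677 -0.001]
lin mm [-11.   -4.2  -3.5] rot deg [-0.8  0.1  4.6]
```

>>> drive_tool(linear=[[3.5,-0.8,0],[3.5,-0.8,0],[3.5,-0.8,0],[3.5,-0.8,0],[3.5,-0.8,0],[3.5,-0.8,0]], rot=[[0,0.5,0],[0,0.5,0],[0,0.5,0],[0,0.5,0],[0,0.5,0],[0,0.5,0]], hand=[0,0,0,0,0,0])

```text
t: 6.0
tcp_pos: [0.6135, -0.0496, 0.1742]
tool_rot: [0.929, 0.369, 0.009, -0.008]
force: [-3.3, -8.5, -0.5]
finger_gap: 0.002
```

```bash
python3 -c "
from h import *
stat()
togo((.597,-.058,.178),43)"
```

```text
t 6.0 pos [ 0.6135 -0.0496  0.1742] r 0.1116 post_az~ -47.6 xdeg 43.3 F tool [-8.2  3.9  0.3]
t 6.0 pos [ 0.6135 -0.0496  0.1742] F [-3.3 -8.5 -0.5] reach 0.0726 gap 0.002 x [0.728 0.685 0.022]
lin mm [-17.7  -5.3  -4.2] rot deg [-0.5 -1.3  0.3]
```

>>> drive_tool(linear=[[3.5,-0.5,0],[3.5,-0.5,0],[3.5,-0.5,0],[3.5,-0.5,0],[3.5,-0.5,0],[3.5,-0.5,0],[3.5,-0.5,0],[3.5,-0.5,0],[3.5,-0.5,0],[3.5,-0.5,0]], rot=[[0,0.2,-0.3],[0,0.2,-0.3],[0,0.2,-0.3],[0,0.2,-0.3],[0,0.2,-0.3],[0,0.2,-0.3],[0,0.2,-0.3],[0,0.2,-0.3],[0,0.2,-0.3],[0,0.2,-0.3]], hand=[0,0,0,0,0,0,0,0,0,0])

```text
t: 6.83
tcp_pos: [0.6233, -0.0423, 0.1744]
tool_rot: [0.915, 0.402, 0.002, -0.005]
force: [-4.6, -7.9, 1.4]
finger_gap: -0.003
```

```bash
python3 -c "
from h import *
stat()
togo((.597,-.058,.178),48)"
```

```text
t 6.83 pos [ 0.6233 -0.0423  0.1744] r 0.1113 post_az~ -41.3 xdeg 47.5 F tool [-8.9  1.9 -1.4]
t 6.83 pos [ 0.6233 -0.0423  0.1744] F [-4.6 -7.9  1.4] reach 0.0726 gap -0.003 x [0.676 0.737 0.007]
lin mm [-29.3  -8.7  -3.8] rot deg [-0.5 -0.4 -0.5]
```

>>> drive_tool(linear=[[3.5,-0.3,0],[3.5,-0.3,0],[3.5,-0.3,0],[3.5,-0.3,0],[3.5,-0.3,0],[3.5,-0.3,0],[3.5,-0.3,0],[3.5,-0.3,0],[3.5,-0.3,0],[3.5,-0.3,0]], rot=[[0,0.3,-0.5],[0,0.3,-0.5],[0,0.3,-0.5],[0,0.3,-0.5],[0,0.3,-0.5],[0,0.3,-0.5],[0,0.3,-0.5],[0,0.3,-0.5],[0,0.3,-0.5],[0,0.3,-0.5]], hand=[0,0,0,0,0,0,0,0,0,0])

```text
t: 7.67
tcp_pos: [0.6327, -0.0341, 0.1743]
tool_rot: [0.892, 0.452, 0.003, -0.007]
force: [-3.3, -7.5, 0.9]
finger_gap: -0.003
```

```bash
python3 -c "
from h import *
stat()
togo((.597,-.058,.178),53)
a=save('scene','s2.png'); b=save('top','t2.png')
f=lambda i,r,c:cv2.resize(i[r:r+110,c:c+150],(600,440),interpolation=cv2.INTER_CUBIC)
o=np.vstack([f(a,125,280),f(b,165,225)])[:,:,::-1]; cv2.imwrite('pics/v2.png',cv2.resize(o,None,fx=.68,fy=.68))"
```

```text
t 7.67 pos [ 0.6327 -0.0341  0.1743] r 0.1116 post_az~ -34.9 xdeg 53.7 F tool [-7.9  1.8 -1. ]
t 7.67 pos [ 0.6327 -0.0341  0.1743] F [-3.3 -7.5  0.9] reach 0.0726 gap -0.003 x [0.591 0.806 0.011]
lin mm [-40.4 -14.7  -4. ] rot deg [-0.6 -0.6  0.7]
```

View pics/v2.png

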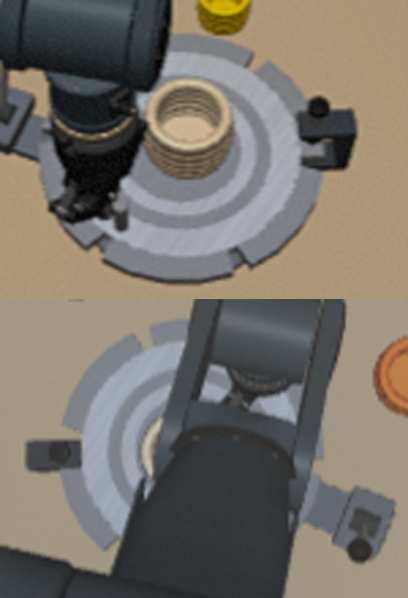

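The scene and top crops show the pot centred and the wheel turning with the post. The upper notch is now at about (278,178) in the top picture, and the next notch is near the bracket but still short of the pin.

>>> drive_tool(linear=[[3.3,-0.3,0],[3.3,-0.3,0],[3.3,-0.3,0],[3.3,-0.3,0],[3.3,-0.3,0],[3.3,-0.3,0]], rot=[[0,0.3,-0.5],[0,0.3,-0.5],[0,0.3,-0.5],[0,0.3,-0.5],[0,0.3,-0.5],[0,0.3,-0.5]], hand=[0,0,0,0,0,0])

```text
t: 8.27
tcp_pos: [0.6373, -0.0296, 0.1743]
tool_rot: [0.877, 0.481, 0.004, -0.008]
force: [-3.5, -7.5, 0.5]
finger_gap: 0.002
```

```bash
python3 -c "
from h import *
stat()
p=atz('top',(278.3,178.2),.085)[:2]-[.5535,.0445]; print(np.degrees(np.arctan2(p[1],p[0])))"
```

```text
t 8.27 pos [ 0.6373 -0.0296  0.1743] r 0.1119 post_az~ -31.6 xdeg 57.4 F tool [-8.2  1.1 -0.6]
20.24883762629251
```

>>> drive_tool(linear=[[3.3,-0.3,0],[3.3,-0.3,0],[3.3,-0.3,0],[3.3,-0.3,0],[3.3,-0.3,0]], rot=[[0,0.3,-0.5],[0,0.3,-0.5],[0,0.3,-0.5],[0,0.3,-0.5],[0,0.3,-0.5]], hand=[0,0,0,0,0])

```text
t: 8.68
tcp_pos: [0.6406, -0.026, 0.1743]
tool_rot: [0.863, 0.504, 0.005, -0.009]
force: [-3.6, -8.5, 0.3]
finger_gap: 0.004
```

```bash
python3 -c "
from h import *
stat()"
```

```text
t 8.68 pos [ 0.6406 -0.026   0.1743] r 0.1121 post_az~ -29.1 xdeg 60.6 F tool [-9.1  1.  -0.5]
```

>>> drive_tool(linear=[[3.3,-0.3,0],[3.3,-0.3,0],[3.3,-0.3,0]], rot=[[0,0.3,-0.3],[0,0.3,-0.3],[0,0.3,-0.3]], hand=[0,0,0])

```text
t: 8.93
tcp_pos: [0.644, -0.0209, 0.1744]
tool_rot: [0.859, 0.512, 0.009, -0.011]
force: [-1.5, -2.9, -1.3]
finger_gap: 0.002
```

```bash
python3 -c "
from h import *
stat()
a=save('scene','s3.png')
f=lambda i:cv2.resize(i[140:200,375:425],(400,480),interpolation=cv2.INTER_CUBIC)
cv2.imwrite('pics/v3.png',np.hstack([f(cv2.imread('pics/s2.png')),f(a[:,:,::-1])]))
# pin-cap row: darkest-blob centroid
for n in ('s0','s2','s3'):
  i=cv2.imread('pics/%s.png'%n,0)[155:172,388:404]; m=i<45; y,x=np.nonzero(m); print(n,m.sum(),x.mean()+388,y.mean()+155,y.min()+155)"
```

```text
t 8.93 pos [ 0.644  -0.0209  0.1744] r 0.1116 post_az~ -26.0 xdeg 61.6 F tool [-3.2  0.1  1.2]
s0 51 396.8235294117647 165.27450980392157 161
s2 49 396.7142857142857 164.73469387755102 161
s3 46 396.4130434782609 166.69565217391303 163
```

View pics/v3.png

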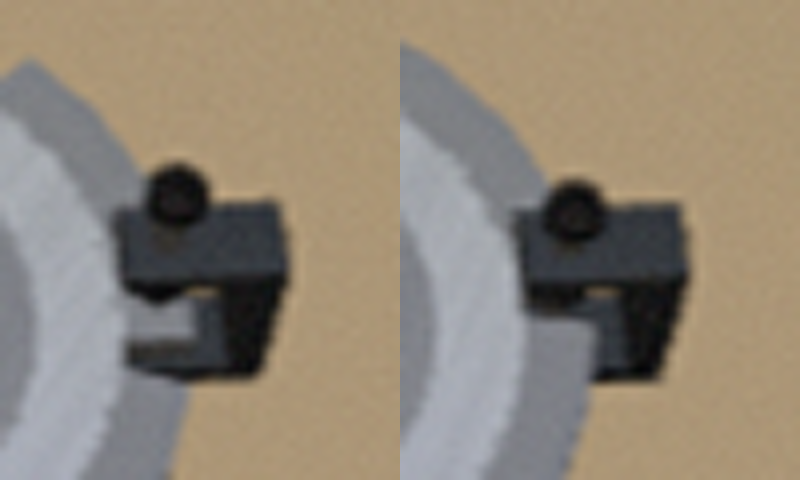

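```bash
python3 -c "
from h import *
stat()
q=np.array([.5533,.1722])
print(proj('scene',[*q,.155]),proj('scene',[*q,.147]))"
```

```text
t 8.98 pos [ 0.6443 -0.0202  0.1744] r 0.1115 post_az~ -25.6 xdeg 61.7 F tool [-2.2  1.1  0.8]
[396.2218304  163.47874029] [395.84199896 165.15098825]
```

Left: the pin cap is up, at row 164.7. Right: it has dropped about 2 px, which is about 8 mm, and the push force fell as it did. I'll nudge gently to feel for the stop and measure the cap again.

>>> drive_tool(linear=[[2,0,0],[2,0,0],[2,0,0]], rot=[[0,0,0],[0,0,0],[0,0,0]], hand=[0,0,0])

```text
t: 9.23
tcp_pos: [0.6454, -0.0187, 0.1744]
tool_rot: [0.857, 0.515, 0.004, -0.009]
force: [-4.0, -9.0, 0.8]
finger_gap: 0.001
```

```bash
python3 -c "
from h import *
stat()
save('scene','s4.png')
R=[cv2.imread('pics/%s.png'%n,0).astype(np.float32)[152:172,388:406] for n in ('s0','s2','s3','s4')]
for i in R:
  m=i<45; y,x=np.nonzero(m); print(m.sum(),round(x.mean()+388,2),round(y.mean()+152,2))"
```

```text
t 9.23 pos [ 0.6454 -0.0187  0.1744] r 0.1115 post_az~ -24.6 xdeg 61.9 F tool [-9.8  0.7 -1. ]
51 396.82 165.27
49 396.71 164.73
46 396.41 166.7
50 396.4 166.46
```

>>> drive_tool(linear=[[-6,0,0],[-12,0,0],[-12,0,0],[0,0,-20],[0,0,-30],[0,0,-30],[0,0,0]], rot=[[0,0,0],[0,0,0],[0,0,0],[0,0,0],[0,0,0],[0,0,0],[0,0,0]], hand=[0,0,0,0,0,0,0])

```text
t: 9.87
tcp_pos: [0.6286, -0.0488, 0.254]
tool_rot: [0.858, 0.514, 0.004, -0.013]
force: [0.7, -0.3, 0.0]
finger_gap: -0.001
```

```bash
python3 -c "
from h import *
stat()
print(manip.sense()['q'])
save('scene','s5.png')
i=cv2.imread('pics/s5.png',0)[152:172,388:406]; m=i<45; y,x=np.nonzero(m); print(m.sum(),x.mean()+388,y.mean()+152)
togo((.40,-.1165,.25),-20.7)"
```

```text
t 9.87 pos [ 0.6286 -0.0488  0.254 ] r 0.1198 post_az~ -41.3 xdeg 61.8 F tool [ 0.1  0.8 -0. ]
[-0.2632125   0.59392945  1.46152214  0.02731382  1.09884183  0.215452  ]
46 396.45652173913044 166.56521739130434
t 9.92 pos [ 0.6274 -0.0486  0.2517] F [ 0.5 -0.4 -0.4] reach 0.0726 gap 0.003 x [0.472 0.881 0.02 ]
lin mm [-167.2 -168.4    2. ] rot deg [-1.8 -0.  82.5]
```

>>> drive_tool(linear=[[-24,-24,0],[-24,-24,0],[-24,-24,0],[-24,-24,0],[-24,-24,0],[-24,-24,0],[-24,-24,0],[0,0,0],[0,0,0],[0,0,0],[0,0,0],[0,0,0],[0,0,0],[0,0,0],[0,0,0],[0,0,0],[0,0,0],[0,0,0],[0,0,0],[0,0,0]], rot=[[0,0,0],[0,0,0],[0,0,0],[0,0,0],[0,0,0],[0,0,0],[0,0,0],[0,0,7],[0,0,7],[0,0,7],[0,0,7],[0,0,7],[0,0,7],[0,0,7],[0,0,7],[0,0,7],[0,0,7],[0,0,7],[0,0,5],[0,0,0]], hand=[0,0,0,0,0,0,0,0,0,0,0,0,0,0,0,0,0,0,0,0])

```text
t: 11.58
tcp_pos: [0.3739, -0.1129, 0.2364]
tool_rot: [0.981, -0.193, -0.019, -0.024]
force: [0.5, 0.0, 0.7]
finger_gap: 0.001
```

```bash
python3 -c "
from h import *
togo((.40,-.1165,.163),-20.7)"
```

```text
t 11.58 pos [ 0.3739 -0.1129  0.2364] F [0.5 0.  0.7] reach 0.0726 gap 0.001 x [ 0.924 -0.379 -0.046]
lin mm [28.8 -3.7 72.3] rot deg [-2.3  2.6 -1.6]
```

>>> drive_tool(linear=[[13,-2,0],[13,-2,0],[0,0,24],[0,0,24],[0,0,22],[0,0,0]], rot=[[-1.2,1.3,-0.8],[-1.1,1.3,-0.8],[0,0,0],[0,0,0],[0,0,0],[0,0,0]], hand=[0,0,0,0,0,0])

```text
t: 12.08
tcp_pos: [0.4081, -0.1218, 0.1633]
tool_rot: [0.985, -0.172, 0.009, 0.005]
force: [-0.4, 1.6, 1.0]
finger_gap: 0.001
```

```bash
python3 -c "
from h import *
togo((.40,-.1165,.163),-20.7)
a=save('scene','s6.png')[80:220,230:430]; w=save('wrist','w6.png')
a=cv2.resize(a,(640,448),interpolation=cv2.INTER_CUBIC)
o=np.vstack([a,w])[:,:,::-1]; cv2.imwrite('pics/v6.png',cv2.resize(o,None,fx=.7,fy=.7))"
```

```text
t 12.08 pos [ 0.4081 -0.1218  0.1633] F [-0.4  1.6  1. ] reach 0.0726 gap 0.001 x [ 0.941 -0.338  0.02 ]
lin mm [-9.4 -2.3  0.1] rot deg [ 0.4 -1.1  0.9]
```

View pics/v6.png

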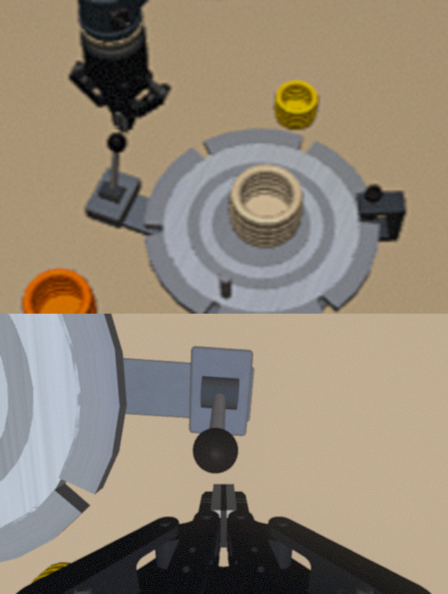

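The fingertips are right behind the knob and lined up, with the knob at (216,450) and the fingers at (223,490) in the viewed picture. The pot is centred.

>>> drive_tool(linear=[[4,-1,0],[4,-1,0],[4,-1,0],[4,0,0],[5,0,0],[5,0,0],[5,0,0],[5,0,0],[5,0,0],[5,0,0],[5,0,0],[5,0,0]], rot=[[0,0,0],[0,0,0],[0,0,0],[0,0,0],[0,0,0],[0,0,0],[0,0,0],[0,0,0],[0,0,0],[0,0,0],[0,0,0],[0,0,0]], hand=[0,0,0,0,0,0,0,0,0,0,0,0])

```text
t: 13.18
tcp_pos: [0.4691, -0.1401, 0.1727]
tool_rot: [0.985, -0.17, 0.014, 0.008]
force: [-0.4, 0.5, -1.0]
finger_gap: -0.003
```

```bash
python3 -c "
from h import *
stat()
e=np.array([.4415,-.132])+.077*np.array([.935,-.353])-.024*np.array([.935,-.353])
togo((*e,.163),-20.7)"
```

```text
t 13.18 pos [ 0.4691 -0.1401  0.1727] r 0.203 post_az~ -104.7 xdeg -19.6 F tool [-0.6 -0.3  1. ]
t 13.18 pos [ 0.4691 -0.1401  0.1727] F [-0.4  0.5 -1. ] reach 0.0726 gap -0.003 x [ 0.941 -0.336  0.031]
lin mm [23.9  2.5 10.5] rot deg [ 0.6 -1.8  1.1]
```

Lower by 9 mm while continuing, levelling the tilt.

>>> drive_tool(linear=[[4,0,3],[4,0,3],[4,0,3],[3.5,0,1],[3,0,0],[3,0,0]], rot=[[0,-0.5,0],[0,-0.5,0],[0,-0.5,0],[0,0,0],[0,0,0],[0,0,0]], hand=[0,0,0,0,0,0])

```text
t: 13.68
tcp_pos: [0.4888, -0.1471, 0.1608]
tool_rot: [0.985, -0.17, -0.005, 0.004]
force: [-7.9, 0.2, 6.6]
finger_gap: 0.001
```

```bash
python3 -c "
from h import *
stat()
togo((.4911,-.1507,.163),-20.7)"
```

```text
t 13.68 pos [ 0.4888 -0.1471  0.1608] r 0.2023 post_az~ -98.8 xdeg -19.6 F tool [-7.6  2.5 -6.5]
t 13.68 pos [ 0.4888 -0.1471  0.1608] F [-7.9  0.2  6.6] reach 0.0726 gap 0.001 x [ 0.942 -0.335 -0.009]
lin mm [ 3.3  2.6 -2.2] rot deg [0.6 0.5 1.1]
```

>>> drive_tool(linear=[[2,0,-1.5],[2,0,-0.5],[2,0,0]], rot=[[0,0.3,0],[0,0.3,0],[0,0.3,0]], hand=[0,0,0])

```text
t: 13.93
tcp_pos: [0.489, -0.1468, 0.1608]
tool_rot: [0.986, -0.169, -0.006, 0.003]
force: [-6.6, 0.5, 5.3]
finger_gap: -0.002
```

```bash
python3 -c "
from h import *
stat()"
```

```text
t 13.93 pos [ 0.489  -0.1468  0.1608] r 0.2019 post_az~ -98.8 xdeg -19.5 F tool [-6.5  1.8 -5.2]
```

>>> drive_tool(linear=[[-6,0,0],[-14,0,0],[-14,0,0],[-10,0,-15],[0,0,-35],[0,0,-35],[0,0,-35],[-5,35,0],[-5,35,0],[-5,35,0],[0,0,0]], rot=[[0,0,0],[0,0,0],[0,0,0],[0,0,0],[0,0,0],[0,0,0],[0,0,0],[0,0,0],[0,0,0],[0,0,0],[0,0,0]], hand=[0,0,0,0,0,0,0,0,0,0,0])

```text
t: 14.85
tcp_pos: [0.4057, -0.2303, 0.2917]
tool_rot: [0.986, -0.166, 0.012, 0.011]
force: [1.0, -0.6, -0.4]
finger_gap: 0.002
```

```bash
python3 -c "
from h import *
stat()
a=save('scene','s7.png');r=cams.spot_point('brake_tip','scene')[:1]; b=save('top','t7.png')
r2=cams.spot_point('brake_tip','top')[:1]
B=np.array([.5535,.0445]);th=np.radians(-20.7);M=np.array([[np.cos(th),np.sin(th)],[-np.sin(th),np.cos(th)]])
for n,q in(('scene',r),('top',r2)):
  for k in q: print(n,k['score'],k['at'],M@(atz(n,k['at'],.106)[:2]-B))
i=a.mean(2)[152:172,388:406]; m=i<45; y,x=np.nonzero(m); print(m.sum(),x.mean()+388,y.mean()+152)
f=lambda i,r,c:cv2.resize(i[r:r+110,c:c+160],(640,440),interpolation=cv2.INTER_CUBIC)
o=np.vstack([f(a,125,260),f(b,165,225)])[:,:,::-1]; cv2.imwrite('pics/v7.png',cv2.resize(o,None,fx=.68,fy=.68))"
```

```text
t 14.85 pos [ 0.4057 -0.2303  0.2917] r 0.312 post_az~ -108.4 xdeg -19.1 F tool [1.1 0.2 0.5]
top 0.56 [366.7, 234.4] [ 0.03052848 -0.20879059]
52 396.1923076923077 166.6346153846154
```

View pics/v7.png

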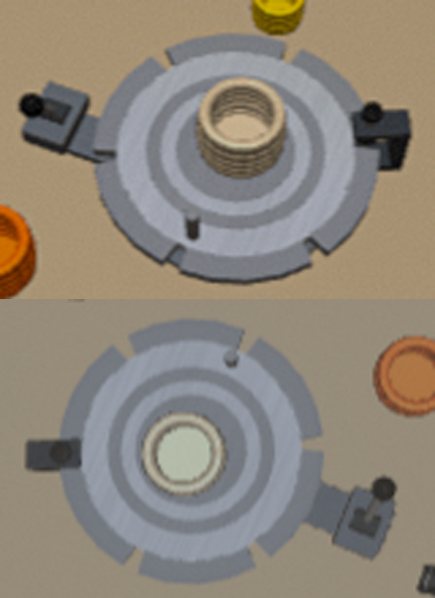

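Both crops show the pin cap down, the pot centred, and the lever leaning to base +x with its knob at (366,235) in the top picture and (272,164) in the scene picture. I'll fit the lever angle from both cameras before signing off.

```bash
python3 -c "
from h import *
from scipy.optimize import least_squares
def knob(n,th,a,dx,dy):
  e=np.array([np.cos(th),np.sin(th)]);y=np.array([-e[1],e[0]]);p=np.array([.5535+dx,.0445+dy])-.205*y+.08*np.sin(a-.5)*e
  return proj(n,[*p,.034+.08*np.cos(a-.5)])
O=[]
for n,f,r,w in(('top','t',(340,225,385,275),0),('top','t',(340,225,385,275),1),('scene','s',(262,132,295,176),0),('scene','s',(262,132,295,176),1)):
  g=cv2.imread('pics/%s%d.png'%(f,(0,7)[w]),0)[r[1]:r[3],r[0]:r[2]]
  k,_,st,c=cv2.connectedComponentsWithStats((g<50).astype(np.uint8)); j=1+np.argmax(st[1:,4]); o=c[j]+r[:2]; O.append((n,w,o)); print(n,w,o,st[j,4])
F=lambda v:np.concatenate([knob(n,v[0],v[1+w],v[3],v[4])-o for n,w,o in O]+[[v[3]*500,v[4]*500]])
s=least_squares(F,[-.36,.05,.95,0,0]); print(np.round(s.x,3),np.round(s.fun,2))"
```

```text
top 0 [356.89130435 256.7826087 ] 46
top 1 [365.80487805 234.43902439] 41
scene 0 [281.78431373 143.31372549] 51
scene 1 [274.16853933 164.62921348] 89
[-0.409  0.137  1.028  0.     0.002] [-0.43 -0.24 -0.62 -0.29  0.14  0.04 -2.56 -0.9   0.07  1.02]
```

```bash
python3 -c "
from h import *
print(order.sign_off())"
```

```text
the job is handed in; nothing more can be done
None
```

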